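# Put the washed plating tampers away and leave the case ajar to dry

## Robot

A 6-joint arm with a two-finger parallel gripper is mounted at the origin on the work surface. World frame = base frame: x ahead of the robot, y to its left, z up, the work surface at z = 0. Lengths are in m, angles in rad, forces in N, time in s.
With the tool pointing down it reaches from about 0.375 to 0.9 m from the base axis. Payload 3.1 kg.
Tool frame: the origin (TCP) lies at the very end of the fingers, on their centre line; the grasp point (between the pads) lies 19 mm behind it; z points along the fingers, y is the line along which they close (so a half turn about z gives the same grasp; the last joint's range is limited). The gripper opens to 85 mm and grips with 20 to 120 N. Pads are 22 mm wide; open, the fingers measure 114 mm over their backs; the gripper's body (76 mm by 85 mm) begins 54 mm behind the grasp point. The pads swing forward as they close: fully open they stand 13 mm farther back than shut.
Start: joints at [-1.371, 0.527, 1.433, -0, 1.181, -0.178], TCP at [0.231, -0.581, 0.231] pointing down, gripper open.
Joint ranges: [-3.08, 3.08], [-0.75, 2.2], [0.22, 2.44], [-1.43, 4.57], [0, 2.65], [-2.85, 2.85]. Speed limits (rad/s): [2.79, 2.79, 3.14, 3.14, 3.14, 3.14].

## Interface

Orientations are given as a unit quaternion [x, y, z, w].
In Python, from station import manip, vision gives the robot as it stands.
- The arm moves only by the tool drive_tool, never from a script. Its argument "deltas" is a list that holds one entry, the list of rows, each a list of 4 numbers: the shift along the tool's x, y, z in mm, then the turn about the tool's z in rad. A call has 1 to 5 rows; each row is the pose to reach, as a shift and turn from the pose commanded when the call began, along the tool's axes at that moment; what a row does not reach only later rows make up. A row lasts 1/12 s, in which the tool goes at most 41.7 mm and 7.16 degrees, less where a joint would pass 70% of its speed; a pose out of reach is approached as far as the arm can. A call with a gripper value outside its range is refused whole. "jaw" is the finger opening in mm, from 0 to 85.4, set as the call begins (left out, the last holds). The fingers move at their own pace and stop on an object; "force" is the grip in N (left out, the last holds). Time passes only in rows, so rows that repeat a pose let the fingers close. It gives the time, the measured TCP pose, the force, the opening and the grip force at its end, in the units of the state.
- manip.sense(): the state, without advancing time (a new reading comes with each control period).
- vision.snapshot(name): name is "scene" or "top"; returns the picture (480x640x3 uint8, red, green, blue); there is no depth.
- vision.camera_model(name): a dict with "camera_matrix" (3x3 intrinsics, pixels), "rvec" (rotation vector, rad) and "tvec" (3), from world to camera coordinates, as OpenCV has them. Camera axes: x right, y down, z forward; pixel columns grow to the right and rows downward; lengths in m; the calibration is good to about 2 mm. A picture is of the moment at which its call begins. camera_model takes no time and is no camera call.
- manip.sign_off(): hands the job in; it is judged then, once.
The state is a dict: "t": time; "q": joint angles; "qd": joint speeds; "tau": joint torques, N m; "tcp_pos": TCP position; "tool_rot": TCP orientation; "force": force on the tool from outside, world axes, zero at the start; "ft_torque": the same for the moment, N m; "finger_gap": opening from 0.0 (shut) to 1.0 (fully open); "gripper_force": force on a finger pad.
Only numpy, scipy, OpenCV 4.12 (cv2) and the standard library are available. Lean on these libraries where they do the work, as an engineer would, in place of code of your own. Each camera call takes 0.05 s, during which the arm holds its last target. There are 200 camera calls.

## Task

Raise the stiff lid of the storage case until it stands about upright, and put every washed tamper from the drying mat back, standing upright on the floor of its own bay, the one whose label shows the outline of its foot. When all of them are home, lower the lid to half-open, about 45 degrees, and leave it there so that the case can dry. Do not shift the pot, the bowl or the jar.

Things in the scene. Friction and masses are not known exactly. Their poses are not given: they have to be found in the camera images.
- tamper_biground: Loose plating tamper with a foot plate that is round, 50 mm across (the larger of the two round ones). Steel foot plate 10 mm thick, thin stem (10 mm across), plain round black knob 22 mm across reaching from 38 to 62 mm above the underside. Weighs about 0.2 kg. Origin: centre of the underside; z up along the stem. It may be absent from a run.
- tamper_smallround: Loose plating tamper with a foot plate that is small and round, 32 mm across. Steel foot plate 10 mm thick, thin stem (10 mm across), plain round black knob 22 mm across reaching from 38 to 62 mm above the underside. Weighs about 0.2 kg. Origin: centre of the underside; z up along the stem. It may be absent from a run.
- tamper_square: Loose plating tamper with a foot plate that is square, 42 x 42 mm. Steel foot plate 10 mm thick, thin stem (10 mm across), plain round black knob 22 mm across reaching from 38 to 62 mm above the underside. Weighs about 0.2 kg. Origin: centre of the underside; z up along the stem. It may be absent from a run.
- tamper_oblong: Loose plating tamper with a foot plate that is oblong, 54 mm along its x by 24 mm along its y. Steel foot plate 10 mm thick, thin stem (10 mm across), plain round black knob 22 mm across reaching from 38 to 62 mm above the underside. Weighs about 0.2 kg. Origin: centre of the underside; z up along the stem. It may be absent from a run.
- tamper_triangle: Loose plating tamper with a foot plate that is triangular, 52 mm sides. Steel foot plate 10 mm thick, thin stem (10 mm across), plain round black knob 22 mm across reaching from 38 to 62 mm above the underside. Weighs about 0.2 kg. Origin: centre of the underside; z up along the stem. It may be absent from a run.
- label_biground: White label plate (36 x 66 mm) lying on the case's front ledge, bearing a black picture of the foot outline: a disc 31 mm across. It marks the bay directly behind it as the place of tamper_biground. Origin: centre of its underside; axes parallel to the case's.
- label_smallround: White label plate (36 x 66 mm) lying on the case's front ledge, bearing a black picture of the foot outline: a disc 20 mm across. It marks the bay directly behind it as the place of tamper_smallround. Origin: centre of its underside; axes parallel to the case's.
- label_square: White label plate (36 x 66 mm) lying on the case's front ledge, bearing a black picture of the foot outline: a square, 26 mm. It marks the bay directly behind it as the place of tamper_square. Origin: centre of its underside; axes parallel to the case's.
- label_oblong: White label plate (36 x 66 mm) lying on the case's front ledge, bearing a black picture of the foot outline: an oblong, 33 x 15 mm. It marks the bay directly behind it as the place of tamper_oblong. Origin: centre of its underside; axes parallel to the case's.
- label_triangle: White label plate (36 x 66 mm) lying on the case's front ledge, bearing a black picture of the foot outline: a triangle, 32 mm sides. It marks the bay directly behind it as the place of tamper_triangle. Origin: centre of its underside; axes parallel to the case's.
- slot_biground (a point): Centre of the floor of the bay labelled for tamper_biground (58 mm behind that label along the case's x). Axes parallel to the case's.
- slot_smallround (a point): Centre of the floor of the bay labelled for tamper_smallround (58 mm behind that label along the case's x). Axes parallel to the case's.
- slot_square (a point): Centre of the floor of the bay labelled for tamper_square (58 mm behind that label along the case's x). Axes parallel to the case's.
- slot_oblong (a point): Centre of the floor of the bay labelled for tamper_oblong (58 mm behind that label along the case's x). Axes parallel to the case's.
- slot_triangle (a point): Centre of the floor of the bay labelled for tamper_triangle (58 mm behind that label along the case's x). Axes parallel to the case's.
- case: Fixed black storage case, 138 x 374 mm (x, y): five open bays in a row along y, centres at y = -148, -74, 0, 74, 148 mm, x = 0. Each is 70 x 70 mm inside, walls 4 mm; bay floor 6 mm, wall tops 30 mm above the table. Label ledge, 22 mm high, in front (-x, robot side); deck, 34 mm high, behind. Origin: underside, below the middle bay's centre; x points away from the robot across the row, z up.
- lid (a joint): Angle of the clear hooded lid over the bays, rad: 0 closed, 1.57 upright, 1.75 its stop. The stiff rear hinge holds it wherever it is left (about 0.5 N m of friction: 2 to 6 N at the handle). The lid (0.35 kg) reaches 98 mm forward of the hinge and 42 mm above it, over the case's whole width; upright, it lies wholly behind the hinge line.
- lid_handle (a point): Middle of the lid's handle: a round steel bar 10 mm thick and 120 mm long, parallel to the case's y, standing 45 mm clear in front of the lid's front face. 143 mm in front of the hinge line and 26 mm above it when the lid is closed; it swings up and back about the hinge.
- lid_hinge (a point): Middle of the hinge line, fixed to the case 62 mm behind the row of bay centres and 38 mm above the table; the line runs along the case's y. Axes parallel to the case's.
- mat: Fixed grey drying mat, 240 x 360 x 4 mm, on which the tampers stand. Origin: centre of the underside.
- pot: Bystander: red pot, 130 mm across, 90 mm high, with two side handles. Origin: centre of the underside.
- tub: Bystander: white bowl, 120 mm across, 55 mm high. Origin: centre of the underside.
- jar: Bystander: small seasoning jar, 44 mm across, 70 mm high. Origin: centre of the underside.
Mind the look-alikes: they are no part of the job. What is shaped like the tamper_oblong but purple or white is not meant.

How it is judged:
On the way, in this order (a step that is already met when the one before it is completed fails the run):
1. the lid is raised to about upright (at least 75 degrees) (value of joint lid above 1.3 rad), for 0.2 s.
2. every tamper stands upright on the floor of its own bay, the lid still up (at least 60 degrees) (horizontal distance between tamper_biground and slot_biground below 0.03 m and z of tamper_biground in the frame of slot_biground between -0.006 and 0.008 m and angle between each of tamper_biground, tamper_smallround, tamper_square, tamper_oblong, tamper_triangle's own z axis and vertical below 0.15 rad and horizontal distance between tamper_smallround and slot_smallround below 0.03 m and z of tamper_smallround in the frame of slot_smallround between -0.006 and 0.008 m and horizontal distance between tamper_square and slot_square below 0.03 m and z of tamper_square in the frame of slot_square between -0.006 and 0.008 m and horizontal distance between tamper_oblong and slot_oblong below 0.03 m and z of tamper_oblong in the frame of slot_oblong between -0.006 and 0.008 m and horizontal distance between tamper_triangle and slot_triangle below 0.03 m and z of tamper_triangle in the frame of slot_triangle between -0.006 and 0.008 m and value of joint lid above 1.05 rad), for 0.2 s.
At the end, for the whole second after the job is handed in: Every tamper present stands upright (within 8 degrees), at rest, on the floor of the bay marked with its own outline (centre within 30 mm of the bay's, underside within 8 mm of the floor), and the lid rests at 45 degrees, give or take 10 (horizontal distance between tamper_biground and slot_biground below 0.03 m and z of tamper_biground in the frame of slot_biground between -0.006 and 0.008 m and angle between each of tamper_biground, tamper_smallround, tamper_square, tamper_oblong, tamper_triangle's own z axis and vertical below 0.15 rad and horizontal distance between tamper_smallround and slot_smallround below 0.03 m and z of tamper_smallround in the frame of slot_smallround between -0.006 and 0.008 m and horizontal distance between tamper_square and slot_square below 0.03 m and z of tamper_square in the frame of slot_square between -0.006 and 0.008 m and horizontal distance between tamper_oblong and slot_oblong below 0.03 m and z of tamper_oblong in the frame of slot_oblong between -0.006 and 0.008 m and horizontal distance between tamper_triangle and slot_triangle below 0.03 m and z of tamper_triangle in the frame of slot_triangle between -0.006 and 0.008 m and linear speed of each of tamper_biground, tamper_smallround, tamper_square, tamper_oblong, tamper_triangle below 0.02 m/s and value of joint lid between 0.61 and 0.96 rad); the robot touches nothing.
It fails at once if the pot is shifted by more than 25 mm (distance of pot from where it was at the start of the episode above 0.025 m).
It fails at once if the bowl is shifted by more than 25 mm (distance of tub from where it was at the start of the episode above 0.025 m).
It fails at once if the jar is shifted by more than 25 mm (distance of jar from where it was at the start of the episode above 0.025 m).
Of tamper_biground, tamper_smallround, tamper_square, tamper_oblong, tamper_triangle only 4 to 5 are there at a start; the rules pass over those that are not, and their reading is None.
At some moment in a run one of tamper_biground, tamper_smallround, tamper_square, tamper_oblong, tamper_triangle may be knocked a few centimetres aside while the robot is not near it.
It also fails if it takes over 210 s, if anything falls off the work surface, if the arm or the gripper's body presses on something with over 40 N, if the wrist force passes 120 N, or if a joint passes its speed limit or range.

## Working session

There is one attempt and no reset: what is moved stays moved. The work goes in short steps, Python scripts to look and compute and a tool call to move; the robot and the scene stay as the last step left them, time stands still between calls to the robot, and variables do not carry over. Pictures are saved under pics/ and viewed, at most 14 in all, crops included, and the job is handed in when it is done.

Besides the shell and the picture viewer there is one more tool, called after "Call:" as a command line: name --argument value ..., lists and objects as JSON in quotes. drive_tool: Moves the arm, as the interface text tells. Its arguments: {"type":"object","properties":{"deltas":{"type":"array"},"jaw":{"type":"number"},"force":{"type":"number"}},"required":["deltas"]}

```bash
ls; mkdir -p pics; python3 - <<'E'
from station import manip, vision
import cv2
print(manip.sense())
for n in("scene","top"):
    im=vision.snapshot(n); cv2.imwrite(f"pics/{n}0.png",im[:,:,::-1]); print(n,vision.camera_model(n))
E
```

```text
pics
{'t': 0.0, 'q': array([-1.37049087e+00,  5.28453250e-01,  1.43392273e+00,  2.59329467e-05,
        1.18141431e+00, -1.78497468e-01]), 'qd': array([ 0.00014238,  0.00051013, -0.00021366,  0.00031752, -0.00112089,
        0.0003708 ]), 'tau': array([ 5.34451756e-04, -4.42353487e+01, -1.78022182e+01, -6.75442652e-05,
        8.35040380e-03,  1.17268648e-07]), 'tcp_pos': array([ 0.23101838, -0.57995175,  0.23033507]), 'tool_rot': array([ 9.82117435e-01,  1.88266134e-01,  8.43847982e-09, -1.09888497e-03]), 'force': array([ 0.4704935 , -0.03975346, -0.53363374]), 'ft_torque': array([ 0.03386931,  0.00300474, -0.00175002]), 'gripper_force': 0.0, 'finger_gap': 1.001169652406812}
scene {'camera_matrix': array([[510.69933172,   0.        , 329.57840522],
       [  0.        , 510.69933172, 246.6412999 ],
       [  0.        ,   0.        ,   1.        ]]), 'rvec': array([ 0.72701212,  2.39734025, -1.34581967]), 'tvec': array([ 0.46967197, -0.0603732 ,  1.47270148])}
top {'camera_matrix': array([[525.34466457,   0.        , 322.74194278],
       [  0.        , 525.34466457, 244.51856199],
       [  0.        ,   0.        ,   1.        ]]), 'rvec': array([ 2.16057368, -2.15663699,  0.10187393]), 'tvec': array([-0.03752333,  0.53620097,  1.1774291 ])}
```

View pics/scene0.png

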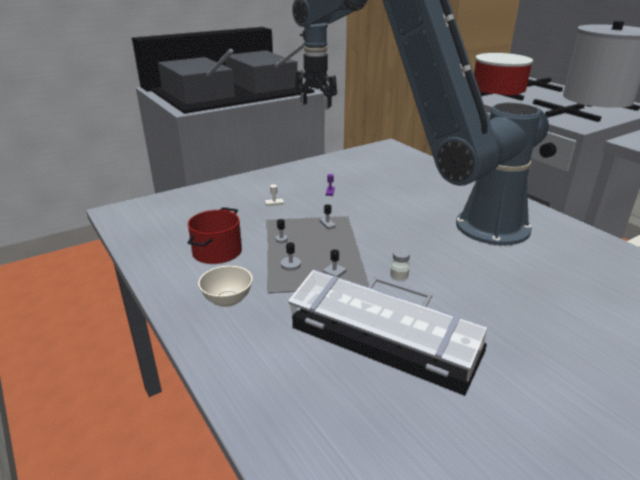

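View pics/top0.png

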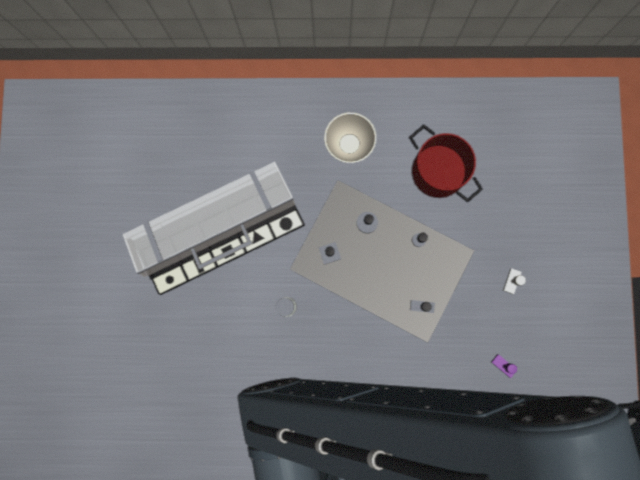

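The top view shows the case at (150–305, 165–295), with its labels from left to right: small disc (170,280), square, oblong, triangle and big disc (287,223). There are four tampers on the mat: big round (367,222), square (330,254), small round (420,240) and oblong (423,306). The triangle tamper is absent, and the jar is at (286,307).

```bash
cat > h.py <<'E'
from station import manip, vision
import cv2, numpy as np
from scipy.spatial.transform import Rotation as R
def cam(n):
    m=vision.camera_model(n); r,_=cv2.Rodrigues(m["rvec"]); return m["camera_matrix"],r,np.array(m["tvec"]),m["rvec"]
def ray(n,p):
    K,r,t,_=cam(n); d=r.T@np.linalg.inv(K)@np.array([p[0],p[1],1.]); return -r.T@t,d/np.linalg.norm(d)
def plane(n,p,z):
    c,d=ray(n,p); return c+d*(z-c[2])/d[2]
def tri(p,q):
    a,u=ray("top",p); b,v=ray("scene",q); s=np.linalg.lstsq(np.c_[u,-v],b-a,rcond=None)[0]
    A=a+u*s[0];B=b+v*s[1]; return (A+B)/2,np.linalg.norm(A-B)
def proj(n,X):
    K,r,t,rv=cam(n); return cv2.projectPoints(np.array(X,float).reshape(-1,3),rv,t,K,None)[0].reshape(-1,2)
def blobs(m,lo,hi,roi=None):
    m=m.astype(np.uint8)
    if roi: k=np.zeros_like(m);x0,y0,x1,y1=roi;k[y0:y1,x0:x1]=1;m=m&k
    n,l,s,c=cv2.connectedComponentsWithStats(m); return [(c[i].round(1),s[i,4],s[i,:4]) for i in range(1,n) if lo<=s[i,4]<=hi]
E
python3 - <<'E'
from h import *
T=cv2.imread("pics/top0.png");S=cv2.imread("pics/scene0.png")
gt=T.max(2);gs=S.max(2)
print("knobs top");[print(b) for b in blobs(gt<70,20,300,(295,180,475,340))]
print("knobs scene");[print(b) for b in blobs(gs<60,10,300,(265,195,360,285))]
print("labels");
[print(b,plane("top",b[0],.024)[:2]) for b in blobs(T.min(2)>205,60,900,(120,160,310,300))]
for n,p,z in (("mat",(367,222),.004),("jar",(286,307),.07)): print(n,plane("top",p,z))
a=cv2.resize(T[150:320,110:310],None,fx=4,fy=4,interpolation=cv2.INTER_CUBIC)[:600]
cv2.imwrite("pics/c1.png",a)
b=cv2.resize(S[190:390,260:500],None,fx=3,fy=3,interpolation=cv2.INTER_CUBIC)
cv2.imwrite("pics/c2.png",b)
E
```

```text
knobs top
(array([367.3, 218.9]), np.int32(48), array([364, 215,   8,   9], dtype=int32))
(array([420.4, 237.2]), np.int32(35), array([418, 233,   7,   9], dtype=int32))
(array([328.7, 251. ]), np.int32(46), array([326, 247,   7,   9], dtype=int32))
(array([422.7, 306.5]), np.int32(21), array([421, 303,   5,   8], dtype=int32))
knobs scene
(array([327.4, 209.1]), np.int32(45), array([325, 205,   6,   9], dtype=int32))
(array([280.4, 224.2]), np.int32(57), array([277, 220,   7,  10], dtype=int32))
(array([290., 248.]), np.int32(73), array([287, 243,   7,  11], dtype=int32))
(array([334.4, 255.3]), np.int32(82), array([331, 250,   8,  12], dtype=int32))
labels
(array([294.4, 219. ]), np.int32(71), array([289, 213,  11,  14], dtype=int32)) [0.59629072 0.02943879]
(array([276.7, 228.1]), np.int32(73), array([272, 221,  11,  14], dtype=int32)) [0.5749578 0.0702986]
(array([264.6, 232.5]), np.int32(80), array([258, 227,  13,  13], dtype=int32)) [0.56465879 0.09822693]
mat [ 0.5923825  -0.14015618  0.004     ]
jar [0.39396282 0.04301873 0.07      ]
```

View pics/c1.png

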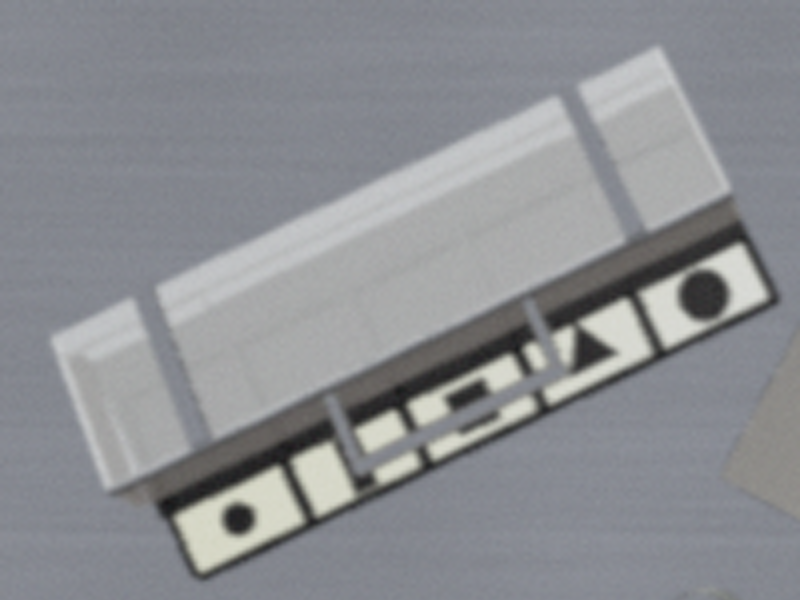

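View pics/c2.png

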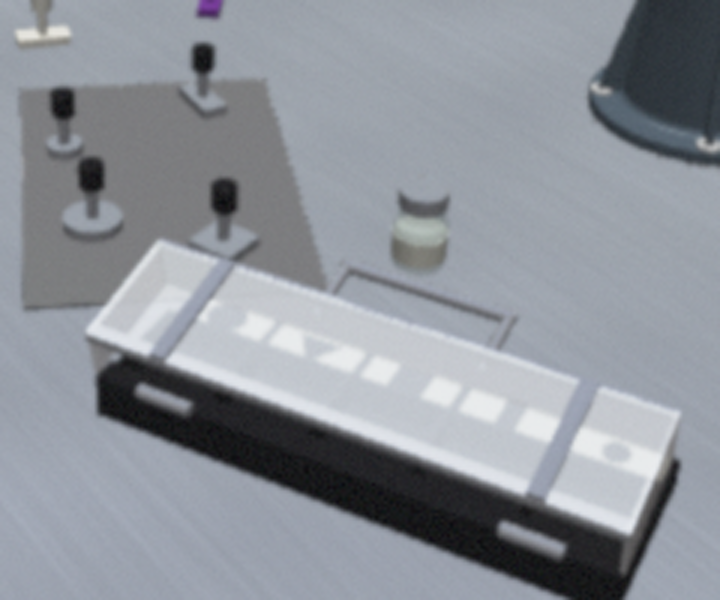

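The enlarged crops confirm the label order from the left: small disc, two partly covered by the handle (square and oblong), triangle, big disc. The handle bar's corners are at about (200,267) and (249,242.5) in top, and (376,279) and (431,297) in scene.

```bash
python3 - <<'E'
from h import *
T=cv2.imread("pics/top0.png");S=cv2.imread("pics/scene0.png")
kt=[b[0] for b in blobs(T.max(2)<85,20,300,(295,180,475,340))]
ks=[b[0] for b in blobs(S.max(2)<75,10,300,(265,195,360,285))]
print(len(kt),len(ks))
for p in kt:
    c=sorted([(tri(p,q)[1],*tri(p,q)[0].round(4)) for q in ks])[0]; print("knob",p,np.round(c,4))
d=[((110+x/4),(150+y/4)) for x,y in ((239,518),(703,295))]
A,B=[plane("top",p,.024) for p in d]
# scene disc: small at crop2 (617,453); through the clear lid
print("small disc tri",tri(d[0],(260+617/3,190+453/3)))
print(A,B,np.linalg.norm(A-B))
y=(A-B)[:2]/np.linalg.norm((A-B)[:2]); x=np.array([y[1],-y[0]]); print("yaw",np.arctan2(x[1],x[0]))
o=(A+B)[:2]/2+.058*x; print("case o",o)
for k in range(-2,3): print("bay",k,o+y*.074*k)
h=[tri((110+a/4,150+b/4),(260+c/3,190+e/3)) for a,b,c,e in ((360,468,512,320),(553,375,347,268))]
print("handle",h,(h[0][0]+h[1][0])/2, "expect",o+x*(.062-.143))
s=manip.sense(); r=R.from_quat(s["tool_rot"]); print(r.as_matrix().round(3))
E
```

```text
5 4
knob [298.7 218.6] [0.0111 0.5717 0.0047 0.2125]
knob [368.  219.2] [ 3.000e-04  5.916e-01 -1.391e-01  5.020e-02]
knob [421.5 237.4] [ 0.      0.5504 -0.2595  0.0494]
knob [329.2 251.1] [ 3.000e-04  5.189e-01 -5.130e-02  5.050e-02]
knob [425.1 306.1] [ 0.0007  0.3963 -0.2645  0.0495]
small disc tri (array([0.45511251, 0.31672287, 0.02057449]), np.float64(0.0016921646479345848))
[0.45555184 0.31503753 0.024     ] [0.58514851 0.04941415 0.024     ] 0.2955521627815135
yaw 0.4539178699633754
case o [0.57247687 0.20765826]
bay -2 [0.63737339 0.07464532]
bay -1 [0.60492513 0.14115179]
bay 0 [0.57247687 0.20765826]
bay 1 [0.5400286  0.27416473]
bay 2 [0.50758034 0.3406712 ]
handle [(array([0.47943622, 0.23122434, 0.08696852]), np.float64(0.0024108606814056376)), (array([0.53266738, 0.1245727 , 0.0876132 ]), np.float64(0.0033684993802179392))] [0.5060518  0.17789852 0.08729086] expect [0.49967924 0.17214057]
[[ 0.929  0.37  -0.   ]
 [ 0.37  -0.929  0.002]
 [ 0.    -0.002 -1.   ]]
```

Call:
drive_tool --deltas '[[[0, 0, 0, -0.12], [0, 0, 0, -0.24], [0, 0, 0, -0.36], [0, 0, 0, -0.48], [0, 0, 0, -0.6]]]' --jaw 40 --force 25

```text
t: 0.52
tcp_pos: [0.2311, -0.5803, 0.2307]
tool_rot: [0.881, 0.473, 0.0, -0.001]
force: [-0.6, 0.1, 0.5]
finger_gap: 0.471
gripper_force: 0.0
```

Call:
drive_tool --deltas '[[[0, 0, 0, -0.12], [0, 0, 0, -0.24], [0, 0, 0, -0.36], [0, 0, 0, -0.48], [0, 0, 0, -0.6]]]'

```text
t: 0.93
tcp_pos: [0.2311, -0.5802, 0.2307]
tool_rot: [0.702, 0.712, 0.0, -0.001]
force: [0.9, 0.4, 0.2]
finger_gap: 0.468
gripper_force: 0.0
```

Call:
drive_tool --deltas '[[[0, 0, 0, -0.12], [0, 0, 0, -0.24], [0, 0, 0, -0.36], [0, 0, 0, -0.446], [0, 0, 0, -0.446]]]'

```text
t: 1.35
tcp_pos: [0.2311, -0.5803, 0.2308]
tool_rot: [0.529, 0.848, 0.0, -0.0]
force: [-0.3, -0.0, 0.1]
finger_gap: 0.468
gripper_force: 0.0
```

```bash
cat >> h.py <<'E'
def go(*targets):
    s=manip.sense(); M=R.from_quat(s["tool_rot"]).as_matrix()
    print("t",s["t"],"tcp",s["tcp_pos"].round(4),"yaw",np.arctan2(M[1,0],M[0,0]).round(4),"tz",M[:,2].round(3),"F",s["force"].round(1),"gap",round(s["finger_gap"]*85.4,1),"q",s["q"].round(2))
    p=s["tcp_pos"]
    for t in targets: print("  d mm",(M.T@(np.array(t)-p)*1000).round(1)); p=np.array(t)
E
python3 -c "
from h import *
go((.5055,.177,.18),(.5055,.177,.067))"
```

```text
t 1.35 tcp [ 0.2311 -0.5803  0.2308] yaw 2.0262 tz [-0.     0.001 -1.   ] F [-0.3 -0.   0.1] gap 40.0 q [-1.37  0.53  1.43 -0.    1.18 -1.83]
  d mm [559.3 579.5  51.6]
  d mm [-1.00e-01 -0.00e+00  1.13e+02]
```

Call:
drive_tool --deltas '[[[28, 29, 0, 0], [56, 58, 0, 0], [84, 87, 0, 0], [112, 116, 0, 0], [140, 145, 0, 0]]]'

```text
t: 1.77
tcp_pos: [0.3002, -0.3893, 0.2311]
tool_rot: [0.531, 0.847, 0.0, -0.0]
force: [0.8, -0.7, -0.0]
finger_gap: 0.464
gripper_force: 0.0
```

Call:
drive_tool --deltas '[[[28, 29, 0, 0], [56, 58, 0, 0], [84, 87, 0, 0], [112, 116, 0, 0], [140, 145, 0, 0]]]'

```text
t: 2.18
tcp_pos: [0.3691, -0.1999, 0.2313]
tool_rot: [0.531, 0.847, 0.0, 0.0]
force: [0.5, -0.5, -0.9]
finger_gap: 0.472
gripper_force: 0.0
```

Call:
drive_tool --deltas '[[[28, 29, 0, 0], [56, 58, 0, 0], [84, 87, 0, 0], [112, 116, 0, 0], [140, 145, 0, 0]]]'

```text
t: 2.6
tcp_pos: [0.4381, -0.0104, 0.2314]
tool_rot: [0.531, 0.847, -0.0, 0.0]
force: [0.9, -0.4, -0.9]
finger_gap: 0.469
gripper_force: 0.0
```

Call:
drive_tool --deltas '[[[28, 29, 10, 0], [56, 58, 20, 0], [84, 87, 30, 0], [112, 116, 40, 0], [139, 144, 50, 0]]]'

```text
t: 3.02
tcp_pos: [0.5066, 0.1779, 0.1807]
tool_rot: [0.531, 0.848, -0.0, 0.0]
force: [0.6, -1.1, 0.6]
finger_gap: 0.471
gripper_force: 0.0
```

Call:
drive_tool --deltas '[[[0, 0, 0, 0], [0, 0, 0, 0], [0, 0, 0, 0]]]'

```text
t: 3.27
tcp_pos: [0.5057, 0.1755, 0.181]
tool_rot: [0.53, 0.848, -0.001, -0.0]
force: [0.1, -0.4, -0.7]
finger_gap: 0.469
gripper_force: 0.0
```

```bash
python3 - <<'E'
from h import *
go((.5055,.177,.067))
S=vision.snapshot("scene")[:,:,::-1];T=vision.snapshot("top")[:,:,::-1]
a=cv2.resize(S[190:390,260:500],(660,550));b=cv2.resize(T[150:320,110:310],(1,1))
cv2.imwrite("pics/c3.png",a)
E
```

```text
t 3.2667 tcp [0.5057 0.1755 0.181 ] yaw 2.0245 tz [-0.001 -0.001 -1.   ] F [ 0.1 -0.4 -0.7] gap 40.1 q [ 0.13  0.48  1.71 -0.    0.96 -0.33]
  d mm [  1.4   0.7 114. ]
```

View pics/c3.png

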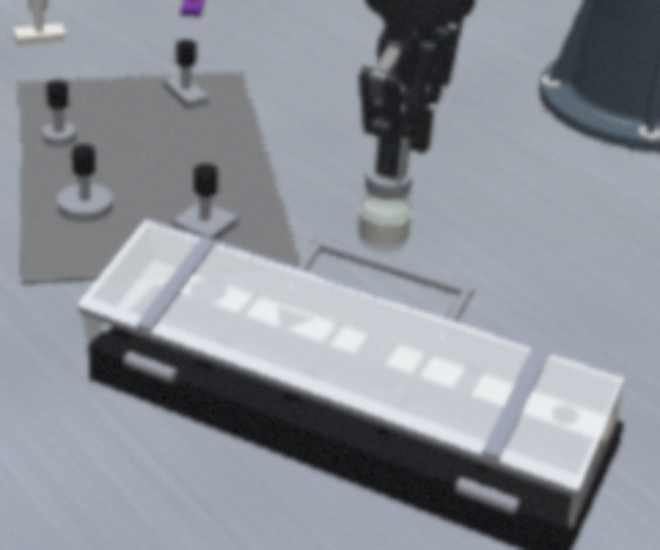

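The scene view shows the gripper above the handle (scene about 400,270), with everything still in place. I'll descend in two steps and close.

Call:
drive_tool --deltas '[[[0, 0, 25, 0], [1, 0, 50, 0], [1, 0, 75, 0], [1, 0, 95, 0], [1, 0, 95, 0]]]'

```text
t: 3.78
tcp_pos: [0.5033, 0.1745, 0.0836]
tool_rot: [0.531, 0.847, -0.002, -0.003]
force: [1.3, 0.5, 0.1]
finger_gap: 0.469
gripper_force: 0.0
```

Call:
drive_tool --deltas '[[[0, 0, 10, 0], [0, 0, 19, 0], [0, 0, 19, 0]]]'

```text
t: 4.03
tcp_pos: [0.5058, 0.1759, 0.0669]
tool_rot: [0.53, 0.848, -0.0, -0.0]
force: [0.1, -0.7, -0.7]
finger_gap: 0.465
gripper_force: 0.0
```

Call:
drive_tool --deltas '[[[0, 0, 0, 0], [0, 0, 0, 0], [0, 0, 0, 0], [0, 0, 0, 0], [0, 0, 0, 0]]]' --jaw 0

```text
t: 4.45
tcp_pos: [0.5074, 0.177, 0.0681]
tool_rot: [0.53, 0.848, 0.001, 0.001]
force: [2.0, 1.9, 0.3]
finger_gap: 0.108
gripper_force: 24.5
```

Call:
drive_tool --deltas '[[[0, 0, 0, 0], [0, 0, 0, 0]]]'

```text
t: 4.62
tcp_pos: [0.5073, 0.177, 0.0679]
tool_rot: [0.53, 0.848, 0.001, 0.001]
force: [3.6, 2.3, 0.4]
finger_gap: 0.105
gripper_force: 24.5
```

Call:
drive_tool --deltas '[[[0, 4.8, -11.5, 0], [0, 10.6, -22.6, 0], [0, 17.3, -33.2, 0], [0, 25, -43.2, 0], [0, 33.5, -52.4, 0]]]'

```text
t: 5.03
tcp_pos: [0.536, 0.1911, 0.1183]
tool_rot: [0.53, 0.848, -0.001, -0.0]
force: [6.6, 1.9, -16.4]
finger_gap: 0.103
gripper_force: 24.1
```

```bash
python3 -c "
from h import *
go()"
```

```text
t 5.0333 tcp [0.536  0.1911 0.1183] yaw 2.0249 tz [-0.001 -0.001 -1.   ] F [  6.6   1.9 -16.4] gap 8.8 q [ 0.15  0.61  1.67 -0.    0.86 -0.31]
```

Call:
drive_tool --deltas '[[[0, 9.2, -8.5, 0], [0, 19.2, -16.2, 0], [0, 29.8, -22.9, 0], [0, 40.9, -28.7, 0], [0, 52.5, -33.5, 0]]]'

```text
t: 5.45
tcp_pos: [0.5782, 0.2117, 0.1515]
tool_rot: [0.529, 0.848, -0.006, -0.004]
force: [-4.2, -5.3, 3.0]
finger_gap: 0.099
gripper_force: 25.1
```

Call:
drive_tool --deltas '[[[0, 12, -3.8, 0], [0, 24.3, -6.5, 0], [0, 36.7, -8.2, 0], [0, 49.3, -8.7, 0], [0, 61.9, -8.2, 0]]]'

```text
t: 5.87
tcp_pos: [0.6357, 0.2399, 0.1613]
tool_rot: [0.53, 0.848, -0.004, -0.003]
force: [-3.1, -2.1, -3.3]
finger_gap: 0.106
gripper_force: 25.0
```

Call:
drive_tool --deltas '[[[0, 6.2, 0.6, 0], [0, 12.4, 1.7, 0], [0, 18, 2.7, 0], [0, 18, 2.7, 0], [0, 18, 2.7, 0]]]'

```text
t: 6.28
tcp_pos: [0.655, 0.2493, 0.158]
tool_rot: [0.53, 0.848, 0.0, -0.0]
force: [-0.5, 0.0, -0.5]
finger_gap: 0.106
gripper_force: 25.8
```

```bash
python3 - <<'E'
from h import *
go()
S=vision.snapshot("scene")[:,:,::-1]
cv2.imwrite("pics/c4.png",cv2.resize(S[150:390,220:520],(700,560)))
E
```

```text
t 6.2833 tcp [0.655  0.2493 0.158 ] yaw 2.0248 tz [-0.  0. -1.] F [-0.5  0.  -0.5] gap 9.0 q [ 0.2   0.71  1.29  0.    1.14 -0.25]
```

View pics/c4.png

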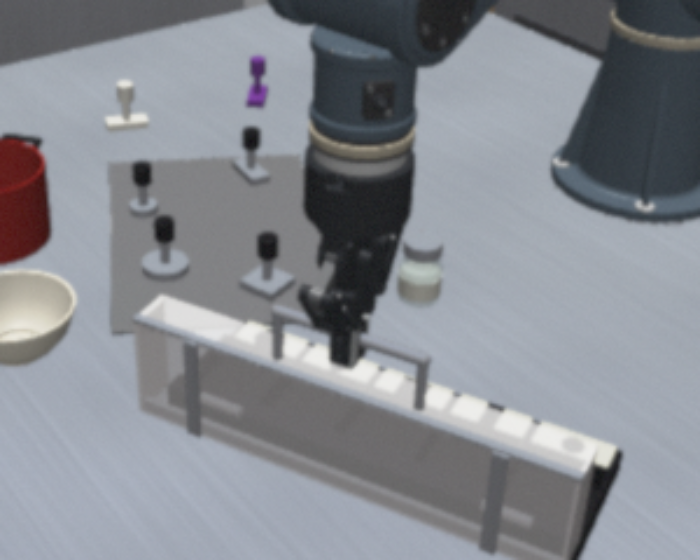

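The lid stands about upright, with its handle at about (370,290) in the scene image and the gripper still on it. I'll release it and move off.

Call:
drive_tool --deltas '[[[0, 0, 0, 0], [0, 0, 0, 0], [0, 0, 0, 0], [0, 0, -5, 0], [0, 0, -20, 0]]]' --jaw 40

```text
t: 6.75
tcp_pos: [0.6534, 0.249, 0.1767]
tool_rot: [0.53, 0.848, -0.002, -0.002]
force: [-0.3, 0.8, -0.2]
finger_gap: 0.472
gripper_force: 0.0
```

Call:
drive_tool --deltas '[[[0, 0, -20, 0], [0, 0, -40, 0], [0, -20, -60, 0], [0, -50, -60, 0], [0, -80, -60, 0]]]'

```text
t: 7.17
tcp_pos: [0.584, 0.2143, 0.241]
tool_rot: [0.53, 0.848, 0.002, 0.002]
force: [-0.1, -0.1, -0.2]
finger_gap: 0.471
gripper_force: 0.0
```

Call:
drive_tool --deltas '[[[-35, -15, 0, 0], [-70, -30, 0, 0], [-105, -45, 0, 0], [-140, -60, 0, 0], [-175, -75, 0, 0]]]'

```text
t: 7.58
tcp_pos: [0.5926, 0.0225, 0.2396]
tool_rot: [0.53, 0.848, 0.0, 0.001]
force: [0.9, 0.6, 1.4]
finger_gap: 0.471
gripper_force: 0.0
```

```bash
python3 - <<'E'
from h import *
go((.519,-.0515,.2))
T=vision.snapshot("top")[:,:,::-1]; S=vision.snapshot("scene")[:,:,::-1]
cv2.imwrite("pics/c5.png",cv2.resize(T[140:340,110:310],(600,600),interpolation=cv2.INTER_CUBIC))
cv2.imwrite("pics/s5.png",S);cv2.imwrite("pics/t5.png",T)
E
```

```text
t 7.5833 tcp [0.5926 0.0225 0.2396] yaw 2.0253 tz [ 0.002 -0.    -1.   ] F [0.9 0.6 1.4] gap 40.2 q [-0.15  0.47  1.51  0.    1.16 -0.6 ]
  d mm [-34.2 -98.7  39.5]
```

View pics/c5.png

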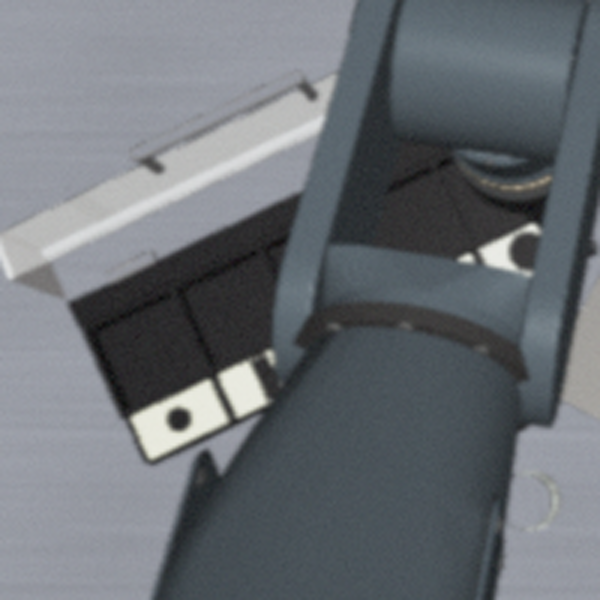

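The lid is open and the bays are visible. The second label from the left (crop 265,370) looks like the oblong, long side along case x. I'll confirm that once the arm clears, and take the big round tamper first because its bay is certain.

```bash
cat >> h.py <<'E'
def knobs(n="x"):
    T=vision.snapshot("top")[:,:,::-1];S=vision.snapshot("scene")[:,:,::-1]
    cv2.imwrite(f"pics/t{n}.png",T);cv2.imwrite(f"pics/s{n}.png",S)
    kt=[b[0] for b in blobs(T.max(2)<85,20,300,(295,170,490,345))]
    ks=[b[0] for b in blobs(S.max(2)<75,10,300,(255,190,365,290))]
    for p in kt:
        for q in ks:
            X,e=tri(p,q)
            if e<.004 and .03<X[2]<.08: print("knob",p,X.round(4),round(e,4))
E
python3 -c "
from h import *
knobs('6'); go((.5916,-.139,.15),(.5916,-.139,.034))"
```

```text
knob [367.8 218.9] [ 0.5921 -0.1386  0.0506] 0.0006
knob [420.8 236.9] [ 0.5514 -0.2577  0.0505] 0.0
knob [329.1 251.2] [ 0.5188 -0.0512  0.0505] 0.0
knob [423.  306.2] [ 0.3975 -0.2606  0.0512] 0.0028
t 7.7833 tcp [0.5928 0.023  0.2393] yaw 2.0219 tz [ 0.001  0.001 -1.   ] F [0.3 0.4 0.2] gap 40.0 q [-0.15  0.48  1.51  0.    1.16 -0.6 ]
  d mm [-145.3  -71.8   89.2]
  d mm [-0.00e+00 -1.00e-01  1.16e+02]
```

Call:
drive_tool --deltas '[[[-33, -16, 0, 0], [-66, -32, 20, 0], [-99, -48, 40, 0], [-132, -64, 65, 0], [-145, -72, 90, 0]]]'

```text
t: 8.2
tcp_pos: [0.5934, -0.1402, 0.1493]
tool_rot: [0.53, 0.848, 0.0, 0.003]
force: [0.6, 0.7, -0.2]
finger_gap: 0.468
gripper_force: 0.0
```

Call:
drive_tool --deltas '[[[0, 0, 0, 0], [0, 0, 30, 0], [0, 0, 60, 0], [0, 0, 85, 0], [0, 0, 85, 0]]]'

```text
t: 8.62
tcp_pos: [0.5886, -0.1342, 0.0599]
tool_rot: [0.529, 0.849, -0.0, -0.005]
force: [-0.8, 0.5, 0.3]
finger_gap: 0.467
gripper_force: 0.0
```

```bash
python3 -c "
from h import *
go((.5919,-.139,.034))"
```

```text
t 8.6167 tcp [ 0.5886 -0.1342  0.0599] yaw 2.0269 tz [-0.008  0.004 -1.   ] F [-0.8  0.5  0.3] gap 39.9 q [-0.41  0.73  1.61  0.    0.81 -0.87]
  d mm [-6.   1.  25.9]
```

Call:
drive_tool --deltas '[[[0, 0, 0, 0], [0, 0, 15, 0], [0, 0, 29, 0], [0, 0, 29, 0], [0, 0, 29, 0]]]'

```text
t: 9.03
tcp_pos: [0.5924, -0.1373, 0.0365]
tool_rot: [0.529, 0.848, 0.0, 0.001]
force: [0.1, 0.8, -0.1]
finger_gap: 0.47
gripper_force: 0.0
```

```bash
python3 -c "
from h import *
go((.5919,-.139,.034))"
```

```text
t 9.0333 tcp [ 0.5924 -0.1373  0.0365] yaw 2.0259 tz [ 0.002 -0.001 -1.   ] F [ 0.1  0.8 -0.1] gap 40.1 q [-0.41  0.77  1.61  0.    0.76 -0.87]
  d mm [-1.3 -1.3  2.5]
```

Call:
drive_tool --deltas '[[[0, 0, 0, 0], [0, 0, 0, 0], [0, 0, 0, 0], [0, 0, 0, 0], [0, 0, 0, 0]]]' --jaw 0 --force 40

```text
t: 9.45
tcp_pos: [0.5923, -0.1381, 0.0366]
tool_rot: [0.53, 0.848, 0.0, 0.001]
force: [-1.5, 1.1, 6.9]
finger_gap: 0.245
gripper_force: 39.3
```

Call:
drive_tool --deltas '[[[0, 0, -20, 0], [0, 0, -45, 0], [0, 0, -75, 0], [0, 0, -105, 0], [0, 0, -105, 0]]]'

```text
t: 9.87
tcp_pos: [0.5951, -0.1393, 0.1459]
tool_rot: [0.53, 0.848, 0.001, 0.006]
force: [1.5, -0.3, -1.5]
finger_gap: 0.243
gripper_force: 39.9
```

```bash
python3 -c "
from h import *
go((.6374,.0746,.14),(.6374,.0746,.04))"
```

```text
t 9.8667 tcp [ 0.5951 -0.1393  0.1459] yaw 2.0248 tz [ 0.011 -0.005 -1.   ] F [ 1.5 -0.3 -1.5] gap 20.7 q [-0.41  0.61  1.56  0.    0.96 -0.87]
  d mm [173.7 131.8   5.3]
  d mm [  0.9  -0.8 100. ]
```

Call:
drive_tool --deltas '[[[29, 23, 0, 0], [58, 46, 0, 0], [87, 69, 0, 0], [116, 92, 0, 0], [145, 115, 0, 0]]]'

```text
t: 10.28
tcp_pos: [0.6305, 0.0445, 0.1389]
tool_rot: [0.53, 0.848, -0.0, -0.001]
force: [0.7, 0.9, -2.4]
finger_gap: 0.24
gripper_force: 39.9
```

Call:
drive_tool --deltas '[[[16, 12, 0, 0], [26, 19, 0, 0], [26, 19, 25, 0], [26, 19, 50, 0], [26, 19, 50, 0]]]'

```text
t: 10.7
tcp_pos: [0.6324, 0.0745, 0.0846]
tool_rot: [0.53, 0.848, -0.003, -0.005]
force: [-2.2, 0.1, -3.9]
finger_gap: 0.24
gripper_force: 39.8
```

Call:
drive_tool --deltas '[[[0, 0, 0, 0], [0, 0, 0, 0], [0, 0, 0, 0]]]'

```text
t: 10.95
tcp_pos: [0.638, 0.0739, 0.0912]
tool_rot: [0.53, 0.848, 0.001, 0.001]
force: [-1.1, 0.7, -2.1]
finger_gap: 0.243
gripper_force: 39.8
```

```bash
python3 -c "
from h import *
go((.6374,.0746,.04))"
```

```text
t 10.95 tcp [0.638  0.0739 0.0912] yaw 2.0239 tz [ 0.003 -0.    -1.   ] F [-1.1  0.7 -2.1] gap 20.7 q [-0.06  0.72  1.5  -0.    0.92 -0.51]
  d mm [ 1.  -0.3 51.2]
```

Call:
drive_tool --deltas '[[[1, 0, 18, 0], [1, 0, 36, 0], [1, 0, 46, 0], [1, 0, 51, 0], [1, 0, 51, 0]]]'

```text
t: 11.37
tcp_pos: [0.6361, 0.0751, 0.0389]
tool_rot: [0.53, 0.848, -0.0, -0.0]
force: [0.2, -0.3, -1.7]
finger_gap: 0.24
gripper_force: 39.6
```

Call:
drive_tool --deltas '[[[0, 0, 0, 0], [0, 0, 1, 0], [0, 0, 1, 0]]]'

```text
t: 11.62
tcp_pos: [0.637, 0.0755, 0.0384]
tool_rot: [0.53, 0.848, 0.0, 0.001]
force: [-0.5, 0.0, -2.6]
finger_gap: 0.246
gripper_force: 39.6
```

Call:
drive_tool --deltas '[[[0, 0, 0, 0], [0, 0, 0, 0], [0, 0, 0, 0]]]' --jaw 44

```text
t: 11.87
tcp_pos: [0.6351, 0.0754, 0.0378]
tool_rot: [0.53, 0.848, -0.001, -0.001]
force: [-3.7, -0.2, 0.5]
finger_gap: 0.515
gripper_force: 0.0
```

Call:
drive_tool --deltas '[[[0, 0, -20, 0], [0, 0, -50, 0], [0, 0, -80, 0], [0, 0, -115, 0], [0, 0, -115, 0]]]'

```text
t: 12.28
tcp_pos: [0.6424, 0.0756, 0.161]
tool_rot: [0.53, 0.848, 0.004, 0.008]
force: [1.0, -0.3, 1.0]
finger_gap: 0.516
gripper_force: 0.0
```

```bash
python3 -c "
from h import *
knobs('7'); go((.551,-.258,.15))"
```

```text
knob [420.9 237. ] [ 0.5512 -0.258   0.0503] 0.0
t 12.3833 tcp [0.6386 0.0756 0.1556] yaw 2.0249 tz [ 0.007 -0.    -1.   ] F [ 0.2  0.  -0.3] gap 43.8 q [-0.06  0.64  1.46  0.    1.04 -0.51]
  d mm [-261.3 -225.1    5. ]
```

Call:
drive_tool --deltas '[[[-29, -25, 0, 0], [-58, -50, 0, 0], [-87, -75, 0, 0], [-116, -100, 0, 0], [-145, -125, 0, 0]]]'

```text
t: 12.8
tcp_pos: [0.5865, -0.1107, 0.1514]
tool_rot: [0.53, 0.848, -0.0, -0.001]
force: [0.4, -0.0, 1.3]
finger_gap: 0.514
gripper_force: 0.0
```

Call:
drive_tool --deltas '[[[-29, -25, 0, 0], [-58, -50, 0, 0], [-87, -75, 0, 0], [-108, -92, 0, 0], [-117, -98, 0, 0]]]'

```text
t: 13.22
tcp_pos: [0.5496, -0.2618, 0.1515]
tool_rot: [0.532, 0.847, -0.0, -0.0]
force: [-0.0, 0.0, -0.4]
finger_gap: 0.511
gripper_force: 0.0
```

Call:
drive_tool --deltas '[[[0, 0, 0, 0], [0, 0, 0, 0], [0, 0, 25, 0], [0, 0, 50, 0], [0, 0, 50, 0]]]'

```text
t: 13.63
tcp_pos: [0.5482, -0.2533, 0.0983]
tool_rot: [0.529, 0.849, 0.001, -0.005]
force: [-0.8, 0.5, -0.7]
finger_gap: 0.514
gripper_force: 0.0
```

Call:
drive_tool --deltas '[[[0, 0, 0, 0], [0, 0, 0, 0]]]'

```text
t: 13.8
tcp_pos: [0.5516, -0.2565, 0.1033]
tool_rot: [0.529, 0.849, 0.0, 0.0]
force: [0.8, 0.3, 0.1]
finger_gap: 0.516
gripper_force: 0.0
```

```bash
python3 - <<'E'
from h import *
knobs('8'); go((.5512,-.258,.0355))
T=cv2.imread("pics/t8.png")
cv2.imwrite("pics/c8.png",cv2.resize(T[130:330,110:310],(600,600),interpolation=cv2.INTER_CUBIC))
E
```

```text
t 13.9 tcp [ 0.552  -0.2575  0.1042] yaw 2.0259 tz [ 0.002 -0.001 -1.   ] F [ 0.4 -0.9 -0.5] gap 44.1 q [-0.62  0.67  1.58  0.    0.89 -1.08]
  d mm [ 0.1 -1.  68.7]
```

View pics/c8.png

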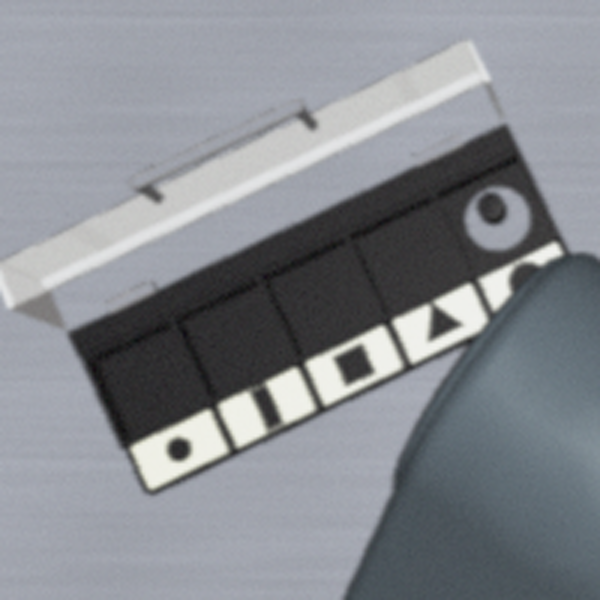

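The labels are now fully visible: small disc (180,448), oblong (270,405), square (355,362), triangle (442,322). The big round tamper stands in the middle of its bay at (495,215). Next I'll grasp the small round one.

Call:
drive_tool --deltas '[[[0, 0, 25, 0], [0, 0, 50, 0], [0, 0, 68, 0], [0, 0, 68, 0], [0, 0, 68, 0]]]'

```text
t: 14.32
tcp_pos: [0.551, -0.2577, 0.0351]
tool_rot: [0.53, 0.848, 0.0, -0.0]
force: [-0.4, 0.7, 1.2]
finger_gap: 0.515
gripper_force: 0.0
```

Call:
drive_tool --deltas '[[[0, 0, 0, 0], [0, 0, 0, 0], [0, 0, 0, 0], [0, 0, 0, 0], [0, 0, 0, 0]]]' --jaw 0

```text
t: 14.73
tcp_pos: [0.5519, -0.2586, 0.0365]
tool_rot: [0.53, 0.848, -0.0, 0.002]
force: [-0.1, -0.8, 6.9]
finger_gap: 0.24
gripper_force: 39.2
```

Call:
drive_tool --deltas '[[[0, 0, -20, 0], [0, 0, -45, 0], [0, 0, -75, 0], [0, 0, -105, 0], [0, 0, -105, 0]]]'

```text
t: 15.15
tcp_pos: [0.5541, -0.2598, 0.1457]
tool_rot: [0.53, 0.848, -0.0, 0.006]
force: [1.7, -0.5, -2.9]
finger_gap: 0.238
gripper_force: 39.9
```

Call:
drive_tool --deltas '[[[0, 0, 0, 0], [0, 0, 0, 0]]]'

```text
t: 15.32
tcp_pos: [0.5499, -0.2571, 0.139]
tool_rot: [0.53, 0.848, 0.0, -0.001]
force: [-0.2, 1.1, -2.9]
finger_gap: 0.245
gripper_force: 39.9
```

```bash
python3 -c "
from h import *
go((.5076,.3407,.14))"
```

```text
t 15.3167 tcp [ 0.5499 -0.2571  0.139 ] yaw 2.0248 tz [-0.002  0.001 -1.   ] F [-0.2  1.1 -2.9] gap 20.9 q [-0.62  0.62  1.56  0.    0.96 -1.08]
  d mm [ 5.558e+02  2.241e+02 -2.000e-01]
```

Call:
drive_tool --deltas '[[[37, 15, 0, 0], [74, 30, 0, 0], [111, 45, 0, 0], [148, 60, 0, 0], [185, 75, 0, 0]]]'

```text
t: 15.73
tcp_pos: [0.535, -0.0566, 0.1376]
tool_rot: [0.53, 0.848, -0.001, -0.002]
force: [0.8, 0.5, -1.6]
finger_gap: 0.248
gripper_force: 39.9
```

Call:
drive_tool --deltas '[[[37, 15, 0, 0], [74, 30, 0, 0], [111, 45, 0, 0], [148, 60, 0, 0], [185, 75, 0, 0]]]'

```text
t: 16.15
tcp_pos: [0.5212, 0.1423, 0.1376]
tool_rot: [0.53, 0.848, -0.001, -0.002]
force: [0.8, 0.4, -2.7]
finger_gap: 0.245
gripper_force: 39.9
```

Call:
drive_tool --deltas '[[[37, 15, 0, 0], [74, 30, 0, 0], [111, 45, 0, 0], [148, 60, 0, 0], [178, 70, 0, 0]]]'

```text
t: 16.57
tcp_pos: [0.5064, 0.3337, 0.1374]
tool_rot: [0.529, 0.848, -0.001, -0.001]
force: [0.6, -0.1, -2.9]
finger_gap: 0.244
gripper_force: 39.8
```

Call:
drive_tool --deltas '[[[10, 3, 15, 0], [10, 3, 40, 0], [10, 3, 50, 0], [10, 3, 50, 0], [10, 3, 50, 0]]]'

```text
t: 16.98
tcp_pos: [0.5053, 0.3404, 0.0879]
tool_rot: [0.53, 0.848, -0.002, -0.001]
force: [0.8, 0.1, -2.4]
finger_gap: 0.242
gripper_force: 39.7
```

```bash
python3 -c "
from h import *
go((.5076,.3407,.0385))"
```

```text
t 16.9833 tcp [0.5053 0.3404 0.0879] yaw 2.0241 tz [-0.004 -0.002 -1.   ] F [ 0.8  0.1 -2.4] gap 20.7 q [ 0.41  0.7   1.58 -0.    0.87 -0.04]
  d mm [-0.8  2.4 49.4]
```

Call:
drive_tool --deltas '[[[0, 1, 18, 0], [0, 1, 36, 0], [0, 1, 46, 0], [0, 1, 51, 0], [0, 1, 51, 0]]]'

```text
t: 17.4
tcp_pos: [0.5073, 0.3412, 0.0389]
tool_rot: [0.53, 0.848, -0.001, -0.0]
force: [0.2, 0.2, -1.8]
finger_gap: 0.239
gripper_force: 39.3
```

Call:
drive_tool --deltas '[[[0, 0, 0, 0], [0, 0, 1, 0], [0, 0, 1, 0]]]'

```text
t: 17.65
tcp_pos: [0.508, 0.3421, 0.0383]
tool_rot: [0.53, 0.848, 0.001, 0.0]
force: [-0.1, -0.1, -3.2]
finger_gap: 0.246
gripper_force: 39.3
```

Call:
drive_tool --deltas '[[[0, 0, 0, 0], [0, 0, 0, 0], [0, 0, 0, 0]]]' --jaw 44

```text
t: 17.9
tcp_pos: [0.506, 0.3415, 0.0377]
tool_rot: [0.53, 0.848, -0.001, -0.001]
force: [-3.5, -1.6, -0.4]
finger_gap: 0.514
gripper_force: 0.0
```

Call:
drive_tool --deltas '[[[0, 0, -20, 0], [0, 0, -50, 0], [0, 0, -80, 0], [0, 0, -115, 0], [0, 0, -115, 0]]]'

```text
t: 18.32
tcp_pos: [0.513, 0.3447, 0.1607]
tool_rot: [0.53, 0.848, 0.007, 0.005]
force: [0.6, -0.2, -0.0]
finger_gap: 0.516
gripper_force: 0.0
```

```bash
python3 -c "
from h import *
knobs('9'); go((.519,-.0513,.15))"
```

```text
knob [329.3 251.1] [ 0.5189 -0.0515  0.0503] 0.0004
knob [424.9 306.2] [ 0.3963 -0.2641  0.0496] 0.0003
t 18.4167 tcp [0.5096 0.343  0.1555] yaw 2.0249 tz [ 0.007  0.003 -1.   ] F [-0.6 -0.6 -0.7] gap 43.9 q [ 0.41  0.6   1.54  0.    1.   -0.04]
  d mm [-358.4 -164.6    4.3]
```

Call:
drive_tool --deltas '[[[-36, -16, 0, 0], [-72, -32, 0, 0], [-108, -48, 0, 0], [-144, -64, 0, 0], [-180, -80, 0, 0]]]'

```text
t: 18.83
tcp_pos: [0.5137, 0.1436, 0.1515]
tool_rot: [0.529, 0.848, -0.0, -0.001]
force: [1.6, 0.5, -0.3]
finger_gap: 0.515
gripper_force: 0.0
```

Call:
drive_tool --deltas '[[[-36, -16, 0, 0], [-72, -32, 0, 0], [-108, -50, 0, 0], [-144, -66, 0, 0], [-178, -82, 0, 0]]]'

```text
t: 19.25
tcp_pos: [0.5183, -0.0529, 0.1516]
tool_rot: [0.53, 0.848, -0.0, -0.001]
force: [0.7, 0.1, -0.5]
finger_gap: 0.515
gripper_force: 0.0
```

Call:
drive_tool --deltas '[[[0, 0, 0, 0], [0, 0, 0, 0], [0, 0, 25, 0], [0, 0, 50, 0], [0, 0, 50, 0]]]'

```text
t: 19.67
tcp_pos: [0.5153, -0.0485, 0.0987]
tool_rot: [0.529, 0.848, -0.001, -0.005]
force: [-1.1, 0.3, 0.7]
finger_gap: 0.514
gripper_force: 0.0
```

Call:
drive_tool --deltas '[[[0, 0, 0, 0], [0, 0, 0, 0], [0, 0, 0, 0]]]'

```text
t: 19.92
tcp_pos: [0.5196, -0.0503, 0.1037]
tool_rot: [0.529, 0.848, 0.0, 0.001]
force: [-0.4, 0.3, 0.0]
finger_gap: 0.515
gripper_force: 0.0
```

```bash
python3 -c "
from h import *
knobs('10'); go((.519,-.0514,.0355))"
```

```text
t 20.0167 tcp [ 0.5197 -0.0506  0.1039] yaw 2.0256 tz [ 0.002 -0.001 -1.   ] F [0.3 0.4 0.6] gap 43.8 q [-0.31  0.59  1.8   0.    0.75 -0.77]
  d mm [-0.3 -1.1 68.4]
```

Call:
drive_tool --deltas '[[[0, 0, 25, 0], [0, 0, 50, 0], [0, 0, 68, 0], [0, 0, 68, 0], [0, 0, 68, 0]]]'

```text
t: 20.43
tcp_pos: [0.5187, -0.0507, 0.0348]
tool_rot: [0.53, 0.848, -0.0, -0.0]
force: [-0.6, 0.2, 0.2]
finger_gap: 0.513
gripper_force: 0.0
```

Call:
drive_tool --deltas '[[[0, 0, 0, 0], [0, 0, 0, 0], [0, 0, 0, 0], [0, 0, 0, 0], [0, 0, 0, 0]]]' --jaw 0

```text
t: 20.85
tcp_pos: [0.5197, -0.0511, 0.036]
tool_rot: [0.53, 0.848, 0.0, 0.001]
force: [0.1, -0.6, 7.2]
finger_gap: 0.241
gripper_force: 39.7
```

Call:
drive_tool --deltas '[[[0, 0, -20, 0], [0, 0, -45, 0], [0, 0, -75, 0], [0, 0, -105, 0], [0, 0, -105, 0]]]'

```text
t: 21.27
tcp_pos: [0.5221, -0.0517, 0.1448]
tool_rot: [0.53, 0.848, 0.001, 0.005]
force: [1.0, 0.7, -2.0]
finger_gap: 0.248
gripper_force: 39.9
```

Call:
drive_tool --deltas '[[[0, 0, 0, 0], [0, 0, 0, 0]]]'

```text
t: 21.43
tcp_pos: [0.518, -0.0506, 0.1393]
tool_rot: [0.53, 0.848, -0.0, -0.001]
force: [-0.4, 0.2, -2.3]
finger_gap: 0.242
gripper_force: 39.9
```

```bash
python3 -c "
from h import *
go((.5725,.2077,.14))"
```

```text
t 21.4333 tcp [ 0.518  -0.0506  0.1393] yaw 2.0247 tz [-0.001  0.    -1.   ] F [-0.4  0.2 -2.3] gap 20.6 q [-0.31  0.52  1.78  0.    0.84 -0.77]
  d mm [208.2 162.3  -0.7]
```

Call:
drive_tool --deltas '[[[30, 23, 0, 0], [60, 46, 0, 0], [90, 69, 0, 0], [120, 92, 0, 0], [150, 115, 0, 0]]]'

```text
t: 21.85
tcp_pos: [0.5549, 0.1359, 0.1374]
tool_rot: [0.53, 0.848, -0.001, -0.002]
force: [0.6, -0.1, -2.0]
finger_gap: 0.243
gripper_force: 39.9
```

Call:
drive_tool --deltas '[[[30, 23, 0, 0], [50, 40, 0, 0], [59, 46, 0, 0], [59, 46, 25, 0], [59, 46, 50, 0]]]'

```text
t: 22.27
tcp_pos: [0.572, 0.2085, 0.0887]
tool_rot: [0.529, 0.849, 0.0, 0.0]
force: [0.2, -0.2, -3.7]
finger_gap: 0.244
gripper_force: 40.0
```

Call:
drive_tool --deltas '[[[0, 0, 0, 0], [0, 0, 0, 0], [0, 0, 0, 0], [0, 0, 0, 0]]]'

```text
t: 22.6
tcp_pos: [0.5728, 0.2072, 0.0907]
tool_rot: [0.53, 0.848, 0.001, 0.001]
force: [0.4, -0.0, -1.9]
finger_gap: 0.241
gripper_force: 39.8
```

```bash
python3 -c "
from h import *
go((.5725,.2077,.0385))"
```

```text
t 22.6 tcp [0.5728 0.2072 0.0907] yaw 2.024 tz [ 0.002  0.    -1.   ] F [ 0.4 -0.  -1.9] gap 20.6 q [ 0.16  0.69  1.59 -0.    0.86 -0.29]
  d mm [ 0.6 -0.1 52.2]
```

Call:
drive_tool --deltas '[[[0, 0, 18, 0], [0, 0, 36, 0], [0, 0, 46, 0], [0, 0, 51, 0], [0, 0, 51, 0]]]'

```text
t: 23.02
tcp_pos: [0.572, 0.2074, 0.0389]
tool_rot: [0.53, 0.848, -0.0, -0.0]
force: [0.2, -0.1, -2.1]
finger_gap: 0.243
gripper_force: 39.9
```

Call:
drive_tool --deltas '[[[0, 0, 0, 0], [0, 0, 1, 0], [0, 0, 1, 0]]]'

```text
t: 23.27
tcp_pos: [0.5724, 0.2077, 0.0384]
tool_rot: [0.53, 0.848, 0.0, 0.001]
force: [-0.2, -0.7, -2.3]
finger_gap: 0.243
gripper_force: 39.9
```

Call:
drive_tool --deltas '[[[0, 0, 0, 0], [0, 0, 0, 0], [0, 0, 0, 0]]]' --jaw 44

```text
t: 23.52
tcp_pos: [0.5718, 0.2076, 0.0382]
tool_rot: [0.53, 0.848, 0.0, 0.0]
force: [-1.5, -0.9, 1.0]
finger_gap: 0.516
gripper_force: 0.0
```

Call:
drive_tool --deltas '[[[0, 0, -20, 0], [0, 0, -50, 0], [0, 0, -80, 0], [0, 0, -115, 0], [0, 0, -115, 0]]]'

```text
t: 23.93
tcp_pos: [0.5767, 0.2087, 0.16]
tool_rot: [0.53, 0.848, 0.005, 0.005]
force: [-0.2, 0.1, 1.1]
finger_gap: 0.512
gripper_force: 0.0
```

```bash
python3 -c "
from h import *
knobs('11'); go((.3965,-.264,.15))"
```

```text
knob [423.5 305.9] [ 0.3975 -0.2612  0.0514] 0.0011
t 24.0333 tcp [0.5733 0.2079 0.1549] yaw 2.0249 tz [ 0.005  0.001 -1.   ] F [-0.1  0.  -0.5] gap 44.2 q [ 0.16  0.6   1.55  0.    0.99 -0.29]
  d mm [-346.6 -365.9    3.6]
```

Call:
drive_tool --deltas '[[[-27, -28, 0, 0], [-54, -56, 0, 0], [-81, -84, 0, 0], [-108, -112, 0, 0], [-135, -140, 0, 0]]]'

```text
t: 24.45
tcp_pos: [0.5032, 0.0238, 0.1513]
tool_rot: [0.529, 0.848, -0.001, -0.001]
force: [0.9, 0.1, -0.2]
finger_gap: 0.517
gripper_force: 0.0
```

Call:
drive_tool --deltas '[[[-27, -28, 0, 0], [-54, -56, 0, 0], [-81, -84, 0, 0], [-108, -112, 0, 0], [-135, -140, 0, 0]]]'

```text
t: 24.87
tcp_pos: [0.4368, -0.1588, 0.1515]
tool_rot: [0.53, 0.848, 0.0, -0.002]
force: [0.8, 0.6, 0.0]
finger_gap: 0.515
gripper_force: 0.0
```

Call:
drive_tool --deltas '[[[-27, -28, 0, 0], [-54, -56, 0, 0], [-72, -78, 0, 0], [-77, -85, 0, 0], [-77, -85, 0, 0]]]'

```text
t: 25.28
tcp_pos: [0.3948, -0.2657, 0.1516]
tool_rot: [0.532, 0.847, 0.0, -0.001]
force: [-0.6, 0.8, -1.0]
finger_gap: 0.512
gripper_force: 0.0
```

Call:
drive_tool --deltas '[[[0, 0, 25, 0], [0, 0, 50, 0], [0, 0, 50, 0], [0, 0, 50, 0], [0, 0, 50, 0]]]'

```text
t: 25.7
tcp_pos: [0.3964, -0.2632, 0.103]
tool_rot: [0.529, 0.849, 0.0, -0.0]
force: [-0.5, 0.3, 0.2]
finger_gap: 0.512
gripper_force: 0.0
```

```bash
python3 - <<'E'
from h import *
knobs('12'); go((.3965,-.264,.0355))
S=cv2.imread("pics/s12.png")
cv2.imwrite("pics/c12.png",cv2.resize(S[180:390,240:500],(780,600),interpolation=cv2.INTER_CUBIC))
E
```

```text
t 25.8 tcp [ 0.3968 -0.2641  0.1037] yaw 2.026 tz [ 0.001 -0.001 -1.   ] F [ 0.1 -0.   0.1] gap 43.9 q [-0.82  0.55  1.92  0.    0.68 -1.28]
  d mm [ 0.3 -0.3 68.2]
```

View pics/c12.png

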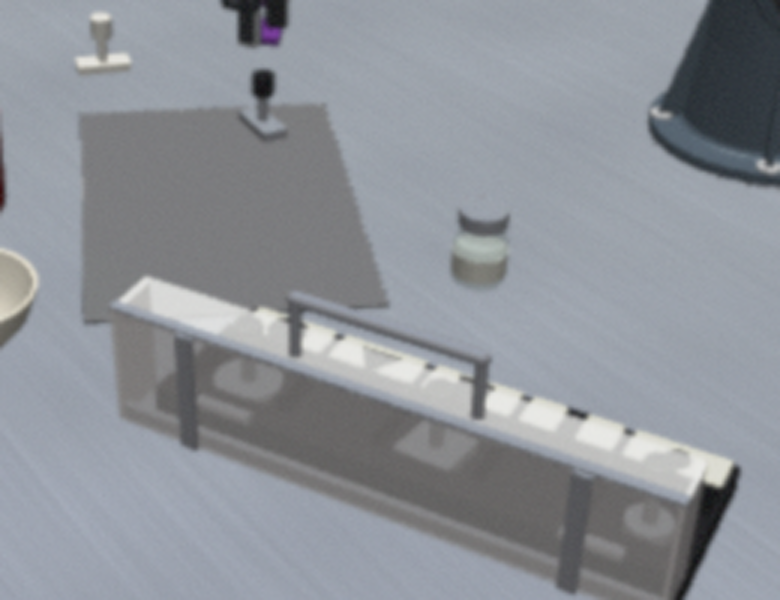

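The gripper is above the oblong tamper (262,90 in the crop). The three placed tampers stand in their bays at (250,375), (435,440) and (650,520), seen through the lid.

Call:
drive_tool --deltas '[[[0, 0, 25, 0], [0, 0, 50, 0], [0, 0, 68, 0], [0, 0, 68, 0], [0, 0, 68, 0]]]'

```text
t: 26.22
tcp_pos: [0.3962, -0.2642, 0.0351]
tool_rot: [0.53, 0.848, 0.0, -0.0]
force: [-0.2, -0.9, 0.7]
finger_gap: 0.515
gripper_force: 0.0
```

Call:
drive_tool --deltas '[[[0, 0, 0, 0], [0, 0, 0, 0], [0, 0, 0, 0], [0, 0, 0, 0], [0, 0, 0, 0]]]' --jaw 0

```text
t: 26.63
tcp_pos: [0.3968, -0.265, 0.0362]
tool_rot: [0.53, 0.848, -0.0, 0.002]
force: [-0.1, -0.3, 7.1]
finger_gap: 0.244
gripper_force: 39.4
```

Call:
drive_tool --deltas '[[[0, 0, -20, 0], [0, 0, -45, 0], [0, 0, -75, 0], [0, 0, -105, 0], [0, 0, -105, 0]]]'

```text
t: 27.05
tcp_pos: [0.3984, -0.2666, 0.1448]
tool_rot: [0.53, 0.848, -0.001, 0.005]
force: [0.8, -0.6, -1.2]
finger_gap: 0.241
gripper_force: 39.6
```

Call:
drive_tool --deltas '[[[0, 0, 0, 0], [0, 0, 0, 0], [0, 0, 0, 0]]]'

```text
t: 27.3
tcp_pos: [0.3952, -0.2635, 0.1387]
tool_rot: [0.53, 0.848, 0.0, -0.001]
force: [0.3, 0.0, -1.1]
finger_gap: 0.245
gripper_force: 39.6
```

```bash
python3 -c "
from h import *
go((.54,.2742,.14))"
```

```text
t 27.3 tcp [ 0.3952 -0.2635  0.1387] yaw 2.0247 tz [-0.002  0.002 -1.   ] F [ 0.3  0.  -1.1] gap 20.9 q [-0.82  0.48  1.89 -0.    0.77 -1.28]
  d mm [419.7 365.9  -0.5]
```

Call:
drive_tool --deltas '[[[30, 26, 0, 0], [60, 52, 0, 0], [90, 78, 0, 0], [120, 104, 0, 0], [150, 130, 0, 0]]]'

```text
t: 27.72
tcp_pos: [0.4461, -0.0705, 0.1382]
tool_rot: [0.53, 0.848, -0.0, -0.002]
force: [0.8, -0.6, -2.1]
finger_gap: 0.243
gripper_force: 39.6
```

Call:
drive_tool --deltas '[[[30, 26, 0, 0], [60, 52, 0, 0], [90, 78, 0, 0], [120, 104, 0, 0], [150, 130, 0, 0]]]'

```text
t: 28.13
tcp_pos: [0.4971, 0.1213, 0.138]
tool_rot: [0.53, 0.848, -0.001, -0.002]
force: [1.3, -1.5, -2.3]
finger_gap: 0.245
gripper_force: 39.6
```

Call:
drive_tool --deltas '[[[30, 26, 0, 0], [60, 52, 0, 0], [90, 78, 0, 0], [112, 98, 0, 0], [120, 105, 0, 0]]]'

```text
t: 28.55
tcp_pos: [0.5401, 0.2775, 0.1378]
tool_rot: [0.528, 0.849, 0.0, -0.001]
force: [0.8, -0.2, -2.0]
finger_gap: 0.243
gripper_force: 39.6
```

Call:
drive_tool --deltas '[[[0, 0, 25, 0], [0, 0, 50, 0], [0, 0, 50, 0], [0, 0, 50, 0], [0, 0, 50, 0]]]'

```text
t: 28.97
tcp_pos: [0.5398, 0.2726, 0.0895]
tool_rot: [0.53, 0.848, -0.0, -0.0]
force: [0.3, -1.3, -1.7]
finger_gap: 0.239
gripper_force: 39.6
```

```bash
python3 -c "
from h import *
go((.54,.2742,.0385))"
```

```text
t 28.9667 tcp [0.5398 0.2726 0.0895] yaw 2.0241 tz [-0.001 -0.    -1.   ] F [ 0.3 -1.3 -1.7] gap 20.4 q [ 0.28  0.69  1.6  -0.    0.86 -0.17]
  d mm [ 1.3  0.9 51. ]
```

Call:
drive_tool --deltas '[[[1, 1, 18, 0], [1, 1, 36, 0], [1, 1, 46, 0], [1, 1, 51, 0], [1, 1, 51, 0]]]'

```text
t: 29.38
tcp_pos: [0.5407, 0.2743, 0.039]
tool_rot: [0.53, 0.848, 0.0, 0.0]
force: [0.4, 0.3, -1.2]
finger_gap: 0.246
gripper_force: 39.9
```

Call:
drive_tool --deltas '[[[0, 0, 0, 0], [0, 0, 1, 0], [0, 0, 1, 0]]]'

```text
t: 29.63
tcp_pos: [0.5408, 0.2746, 0.0384]
tool_rot: [0.53, 0.848, 0.0, 0.0]
force: [-1.0, 0.6, -1.2]
finger_gap: 0.24
gripper_force: 39.9
```

Call:
drive_tool --deltas '[[[0, 0, 0, 0], [0, 0, 0, 0], [0, 0, 0, 0]]]' --jaw 44

```text
t: 29.88
tcp_pos: [0.5391, 0.2742, 0.0379]
tool_rot: [0.53, 0.848, -0.001, -0.001]
force: [-4.2, -1.5, 2.4]
finger_gap: 0.515
gripper_force: 0.0
```

Call:
drive_tool --deltas '[[[0, 0, -20, 0], [0, 0, -50, 0], [0, 0, -80, 0], [0, 0, -115, 0], [0, 0, -145, 0]]]'

```text
t: 30.3
tcp_pos: [0.5412, 0.2749, 0.1852]
tool_rot: [0.53, 0.848, 0.001, 0.001]
force: [-0.5, 0.8, -0.3]
finger_gap: 0.516
gripper_force: 0.0
```

Call:
drive_tool --deltas '[[[0, -30, 0, 0], [0, -60, 0, 0], [0, -90, 0, 0], [-30, -120, 0, 0], [-60, -130, 0, 0]]]'

```text
t: 30.72
tcp_pos: [0.4448, 0.1633, 0.1829]
tool_rot: [0.528, 0.849, -0.001, -0.001]
force: [0.3, -0.8, 0.6]
finger_gap: 0.518
gripper_force: 0.0
```

Call:
drive_tool --deltas '[[[-40, 0, 0, 0], [-80, 0, 0, 0], [-120, 0, 0, 0], [-160, 0, 0, 0], [-200, 0, 0, 0]]]'

```text
t: 31.13
tcp_pos: [0.5389, -0.0182, 0.1835]
tool_rot: [0.53, 0.848, 0.001, 0.001]
force: [1.1, 0.3, -0.3]
finger_gap: 0.513
gripper_force: 0.0
```

Call:
drive_tool --deltas '[[[-40, 0, 0, 0], [-80, 0, 0, 0], [-100, 0, 0, 0], [-100, 0, 0, 0], [-100, 0, 0, 0]]]'

```text
t: 31.55
tcp_pos: [0.5819, -0.1072, 0.1828]
tool_rot: [0.531, 0.847, 0.0, 0.001]
force: [0.1, 0.6, -0.2]
finger_gap: 0.512
gripper_force: 0.0
```

```bash
python3 - <<'E'
from h import *
knobs('13'); go()
T=cv2.imread("pics/t13.png");S=cv2.imread("pics/s13.png")
a=cv2.resize(T[140:310,110:310],(400,340),interpolation=cv2.INTER_CUBIC);b=cv2.resize(S[240:410,300:500],(400,340),interpolation=cv2.INTER_CUBIC)
cv2.imwrite("pics/c13.png",np.hstack([a,b]))
E
```

```text
t 31.65 tcp [ 0.5806 -0.105   0.1827] yaw 2.0252 tz [-0.001  0.001 -1.   ] F [ 0.2  0.2 -0.1] gap 43.6 q [-0.37  0.54  1.57  0.    1.03 -0.82]
```

View pics/c13.png

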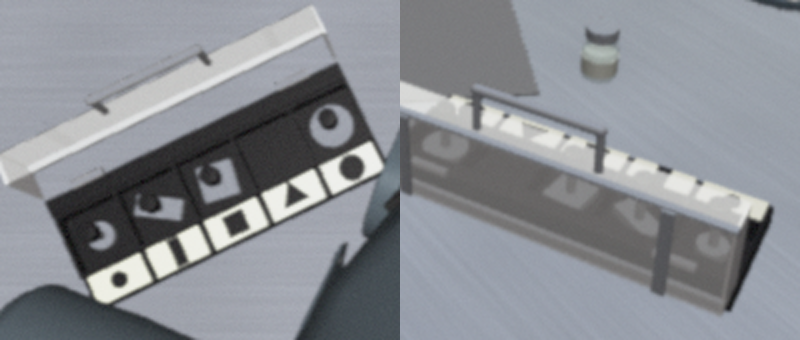

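All four tampers stand upright in their own bays and the triangle's bay stays empty. The handle bar's ends are at about top (156,191) and (212,167), and scene (401,307) and (337,286).

```bash
python3 - <<'E'
from h import *
a=tri((156,191),(401.5,307));b=tri((212,167.5),(337.5,286)); print(a,b,(a[0]+b[0])/2)
go((.6545,.249,.245),(.6545,.249,.158))
E
```

```text
(array([0.62995803, 0.30464299, 0.17295883]), np.float64(0.002022971909183132)) (array([0.68114447, 0.19089108, 0.16838533]), np.float64(0.00017328278190154695)) [0.65555125 0.24776703 0.17067208]
t 31.65 tcp [ 0.5806 -0.105   0.1827] yaw 2.0252 tz [-0.001  0.001 -1.   ] F [ 0.2  0.2 -0.1] gap 43.6 q [-0.37  0.54  1.57  0.    1.03 -0.82]
  d mm [285.7 221.7 -62.1]
  d mm [-0.1  0.  87. ]
```

Call:
drive_tool --deltas '[[[20, 15, -25, 0], [45, 35, -50, 0], [75, 58, -62, 0], [104, 81, -62, 0], [133, 103, -62, 0]]]'

```text
t: 32.07
tcp_pos: [0.6153, 0.0621, 0.2465]
tool_rot: [0.529, 0.849, 0.001, 0.001]
force: [-0.1, 0.3, -0.3]
finger_gap: 0.516
gripper_force: 0.0
```

Call:
drive_tool --deltas '[[[29, 22, 0, 0], [58, 45, 0, 0], [87, 68, 0, 0], [116, 90, 0, 0], [145, 113, 0, 0]]]'

```text
t: 32.48
tcp_pos: [0.6516, 0.2422, 0.2449]
tool_rot: [0.529, 0.849, -0.0, -0.0]
force: [1.3, 0.0, -1.1]
finger_gap: 0.515
gripper_force: 0.0
```

Call:
drive_tool --deltas '[[[8, 6, 0, 0], [8, 6, 0, 0], [8, 6, 0, 0], [8, 6, 0, 0], [8, 6, 0, 0]]]'

```text
t: 32.9
tcp_pos: [0.655, 0.2469, 0.2448]
tool_rot: [0.53, 0.848, -0.0, -0.0]
force: [-0.5, -0.3, 0.3]
finger_gap: 0.519
gripper_force: 0.0
```

```bash
python3 -c "
from h import *
go((.655,.249,.158))"
```

```text
t 32.9 tcp [0.655  0.2469 0.2448] yaw 2.0234 tz [-0.001 -0.001 -1.   ] F [-0.5 -0.3  0.3] gap 44.3 q [ 0.2   0.62  1.21 -0.    1.31 -0.25]
  d mm [ 1.9  1.  86.8]
```

Call:
drive_tool --deltas '[[[1, 1, 25, 0], [1, 1, 50, 0], [1, 1, 70, 0], [1, 1, 86, 0], [1, 1, 86, 0]]]' --jaw 40

```text
t: 33.32
tcp_pos: [0.6532, 0.2472, 0.1546]
tool_rot: [0.531, 0.847, -0.003, -0.003]
force: [-0.2, -0.7, -1.0]
finger_gap: 0.468
gripper_force: 0.0
```

Call:
drive_tool --deltas '[[[0, 0, 0, 0], [0, 0, 0, 0], [0, 0, 0, 0], [0, 0, 0, 0], [0, 0, 0, 0]]]' --jaw 0 --force 25

```text
t: 33.73
tcp_pos: [0.6575, 0.2493, 0.1606]
tool_rot: [0.53, 0.848, 0.001, 0.002]
force: [1.4, -2.1, 3.2]
finger_gap: 0.104
gripper_force: 24.6
```

Call:
drive_tool --deltas '[[[0, 0, 0, 0], [0, 0, 0, 0], [0, 0, 0, 0]]]'

```text
t: 33.98
tcp_pos: [0.6575, 0.2493, 0.1606]
tool_rot: [0.53, 0.848, 0.001, 0.002]
force: [2.3, -2.9, 4.8]
finger_gap: 0.105
gripper_force: 24.9
```

```bash
python3 - <<'E'
from h import *
go()
p=manip.sense()["tcp_pos"];x=np.array([.8987,.4386]);o=np.array([.5725,.2077])
u=(p[:2]-o)@x-.062;w=p[2]+.019-.038;f0=np.degrees(np.arctan2(w,-u));r=np.hypot(u,w);print(u,w,f0,r,"lid",f0-10.3)
prev=None
P=lambda f:np.array([-r*np.cos(np.radians(f)),-r*np.sin(np.radians(f))])*1000
fs=np.linspace(f0,55.5,16)
for k in range(0,15,5): print((np.array([P(f) for f in fs[k+1:k+6]])-P(fs[k])).round(1).tolist())
E
```

```text
t 33.9833 tcp [0.6575 0.2493 0.1606] yaw 2.0248 tz [ 0.004 -0.    -1.   ] F [ 2.3 -2.9  4.8] gap 8.9 q [ 0.2   0.71  1.28 -0.    1.15 -0.25]
0.03264256789041786 0.14158266754775237 102.98295311572113 0.145296899445301 lid 92.68295311572113
[[-7.9, -1.6], [-15.8, -2.7], [-23.8, -3.4], [-31.8, -3.7], [-39.9, -3.5]]
[[-8.0, 0.6], [-16.0, 1.7], [-23.8, 3.2], [-31.6, 5.1], [-39.3, 7.5]]
[[-7.5, 2.8], [-14.9, 6.0], [-22.1, 9.6], [-29.0, 13.5], [-35.8, 17.9]]
```

Call:
drive_tool --deltas '[[[0, -8, -1.6, 0], [0, -16, -2.7, 0], [0, -24, -3.4, 0], [0, -32, -3.7, 0], [0, -40, -3.5, 0]]]'

```text
t: 34.4
tcp_pos: [0.6243, 0.2331, 0.1649]
tool_rot: [0.53, 0.848, 0.004, 0.004]
force: [6.7, -0.0, 3.9]
finger_gap: 0.105
gripper_force: 24.4
```

Call:
drive_tool --deltas '[[[0, -8, 0.6, 0], [0, -16, 1.7, 0], [0, -24, 3.2, 0], [0, -31.5, 5, 0], [0, -39.5, 7.5, 0]]]'

```text
t: 34.82
tcp_pos: [0.5881, 0.2155, 0.1571]
tool_rot: [0.53, 0.848, 0.003, 0.004]
force: [4.0, -1.0, 5.7]
finger_gap: 0.105
gripper_force: 25.8
```

Call:
drive_tool --deltas '[[[0, -7.5, 3, 0], [0, -15, 6, 0], [0, -22, 9.5, 0], [0, -29, 13.5, 0], [0, -36, 18, 0]]]'

```text
t: 35.23
tcp_pos: [0.5536, 0.1989, 0.1373]
tool_rot: [0.53, 0.848, 0.001, 0.002]
force: [5.7, -1.1, 3.5]
finger_gap: 0.104
gripper_force: 26.2
```

Call:
drive_tool --deltas '[[[0, 0, 0, 0], [0, 0, 0, 0], [0, 0, 0, 0]]]'

```text
t: 35.48
tcp_pos: [0.5513, 0.1979, 0.1359]
tool_rot: [0.53, 0.848, -0.001, -0.0]
force: [2.0, -4.2, 0.7]
finger_gap: 0.11
gripper_force: 25.6
```

```bash
cat >> h.py <<'E'
def lid():
    p=manip.sense()["tcp_pos"];x=np.array([.8987,.4386]);o=np.array([.5725,.2077])
    u=(p[:2]-o)@x-.062;w=p[2]+.019-.038;print("lid",np.degrees(np.arctan2(w,-u))-10.3,np.hypot(u,w))
E
python3 -c "
from h import *
go();lid()"
```

```text
t 35.4833 tcp [0.5513 0.1979 0.1359] yaw 2.0251 tz [-0.002 -0.002 -1.   ] F [ 2.  -4.2  0.7] gap 9.4 q [ 0.15  0.6   1.62 -0.    0.93 -0.3 ]
lid 43.571554580385765 0.14470892122243786
```

Call:
drive_tool --deltas '[[[0, 0, 0, 0], [0, 0, 0, 0], [0, 0, 0, 0], [0, 0, 0, 0]]]' --jaw 26

```text
t: 35.82
tcp_pos: [0.5507, 0.1994, 0.136]
tool_rot: [0.53, 0.848, -0.001, -0.001]
force: [0.1, -0.3, 0.2]
finger_gap: 0.304
gripper_force: 0.0
```

Call:
drive_tool --deltas '[[[0, 0, -15, 0], [0, 0, -35, 0], [0, 0, -60, 0], [0, 0, -90, 0], [0, 0, -110, 0]]]'

```text
t: 36.23
tcp_pos: [0.5521, 0.1996, 0.2488]
tool_rot: [0.53, 0.848, 0.001, 0.0]
force: [0.7, 0.4, 0.4]
finger_gap: 0.309
gripper_force: 0.0
```

Call:
drive_tool --deltas '[[[-35, -15, 0, 0], [-70, -30, 0, 0], [-105, -45, 0, 0], [-140, -60, 0, 0], [-175, -75, 0, 0]]]'

```text
t: 36.65
tcp_pos: [0.5606, 0.008, 0.2466]
tool_rot: [0.529, 0.848, 0.0, -0.001]
force: [1.1, 0.0, 0.4]
finger_gap: 0.304
gripper_force: 0.0
```

Call:
drive_tool --deltas '[[[-35, -10, 0, 0], [-70, -20, 0, 0], [-105, -30, 0, 0], [-140, -40, 0, 0], [-140, -40, 0, 0]]]'

```text
t: 37.07
tcp_pos: [0.5882, -0.1411, 0.2465]
tool_rot: [0.532, 0.847, -0.001, 0.002]
force: [-0.1, 0.4, -0.9]
finger_gap: 0.305
gripper_force: 0.0
```

```bash
python3 - <<'E'
from h import *
go();knobs('14')
T=cv2.imread("pics/t14.png");S=cv2.imread("pics/s14.png")
a=cv2.resize(T[140:310,110:310],(400,340),interpolation=cv2.INTER_CUBIC);b=cv2.resize(S[230:400,300:500],(400,340),interpolation=cv2.INTER_CUBIC)
cv2.imwrite("pics/c14.png",np.hstack([a,b]))
E
```

```text
t 37.0667 tcp [ 0.5882 -0.1411  0.2465] yaw 2.0193 tz [ 0.002 -0.004 -1.   ] F [-0.1  0.4 -0.9] gap 26.0 q [-0.42  0.48  1.47 -0.    1.19 -0.87]
```

View pics/c14.png

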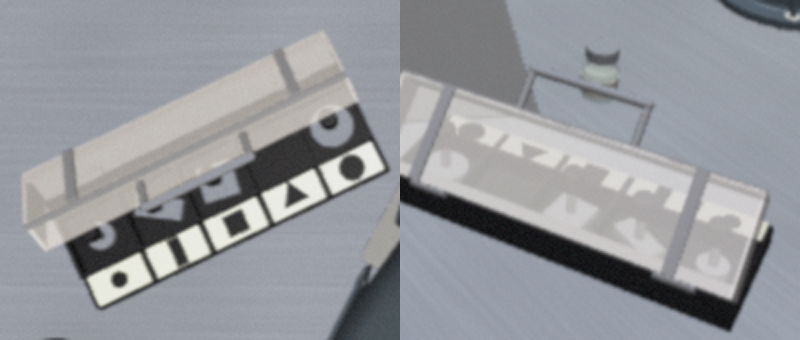

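The lid is half open over four standing tampers, with the bar's ends at top (180,241.5) and (236,217.5), and scene (426,283) and (365,266). I'll check the angle from the two views, then hand in.

```bash
python3 - <<'E'
from h import *
a=tri((180,241.5),(426,283));b=tri((236,217.5),(365,266)); p=(a[0]+b[0])/2
x=np.array([.8987,.4386]);o=np.array([.5725,.2077])
u=(p[:2]-o)@x-.062;w=p[2]-.038;l=np.degrees(np.arctan2(w,-u))-10.3
print(p,"lid",l,np.hypot(u,w),a[1],b[1])
if 38<l<52: print(manip.sign_off())
E
```

```text
[0.5536863  0.19993703 0.15159683] lid 43.772766535439374 0.14028407175786028 0.0030724061496653636 0.0007792853566192103
the job is handed in; nothing more can be done
None
```

The job is handed in: all four tampers present (the triangle one was absent) stand in their own bays, and the lid rests at about 44 degrees; the sign-off gave no verdict.

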